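Unclip the ampoule carrier from its inspection dock and put it in the steel tray

TASK

The grey carrier with the three glass ampoules is clipped into the inspection dock. Press the ribbed release button between its lift handle and the dock's steel bridge down to its stop, never with more than 20 N, and keep it down while you slide the carrier straight out from under the bridge along the dock floor, without yanking against the catch, until it is clear of the socket; then lift the carrier and set it down gently, upright and flat, on the floor of the open steel tray beside the dock. Do not tip it on the way, and leave the other things on the bench where they are.

Things in the scene. Friction and masses are not known exactly. Their poses are not given: they have to be found in the camera images.
- dock: Fixed aluminium inspection dock on the bench: x -147 to +83 mm, y +-45 mm in its own frame, floor 12 mm above the bench. Origin on the bench; +x points into the dock, the carrier comes out towards -x. Guide rails, 5 mm high over the floor, inner faces at y +-31.5 mm, run along the floor in front of the socket, which has an end stop.
- dock_mouth (a point): Middle of the mouth of the dock's socket at floor level, dock axes (36 mm along x from dock). From here 42 mm on towards +x, dark cheeks have lips over the carrier plate's edges, and a steel bridge crosses 4 to 14 mm in, 19 to 27 mm above the floor. So the carrier can only slide out, 40 mm or more towards -x; it then still rests on the dock floor and can be lifted.
- carrier: Loose grey carrier, about 0.26 kg (varies); plate 160 x 60 x 10 mm, x -90 to +70 mm, y +-30 mm. Origin at the plate's underside, z up. Three glass ampoules lie on it at x -82 to -28 mm, up to 19 mm high. At the start it is clipped in the dock: origin 12 mm above dock's origin, same axes. Friction on the dock about 0.6 of the load (varies 20 percent).
- handle (a point): Centre of the carrier's upright lift handle, a grey block 14 mm (x) by 30 mm (y), 40 mm high; carrier axes. It lies 15 mm to -x of the carrier's origin and 30 mm above the plate's underside (20 mm above the plate's top).
- button_top (a point): Centre of the top face of the release button, a ribbed grey pad 34 mm (x) by 30 mm (y), 28 mm to +x of the handle centre and, when up, 6 mm below it. 4 mm of gap to the handle; the bridge begins 10 mm beyond its other edge. It can be pressed with shut fingertips, which can drag the carrier by friction or push the handle's +x face at the same time.
- button: The release button with its catch, part of the carrier (origin 14 mm below button_top). Moves down 3.5 mm to a hard stop; spring 5 N at first, 8.5 N at the stop. The catch stands 1.5 mm behind the bridge; it slips under only while the button is within 0.8 mm of its stop, held there for the first 22 mm of travel. Over 20 N on the button, or 15 N of catch on dock, does damage.
- tray: Open, empty steel tray fixed on the bench, 230 (x) x 140 (y) x 35 mm high, walls and floor 3 mm; origin at the centre of its underside. It is at the left or the right of the dock, the blue divided parts bin at the other side.
- bin: Fixed blue parts bin with four compartments, 200 x 140 x 45 mm; origin at the centre of its underside. Not to be used.
- vial: Bystander: small glass jar, 30 mm across, 55 mm high; origin at its underside.
- weight: Bystander: steel knobbed weight, 30 mm across, 48 mm high; origin at its underside.
- flask: Bystander: amber bottle, 60 mm across, 140 mm high; origin at its underside.
- cup: Bystander: white cup, 70 mm across, 80 mm high; origin at its underside.
- driver: Bystander: screwdriver lying on the bench, 160 mm long.
- spool: Bystander: black spool, 50 mm across, 36 mm high; origin at its underside.
- brush: Bystander: brush lying on the bench in front of the dock, 160 mm long.

How it is judged (in metres and radians):
On the way, in this order (a step that is already met when the one before it is completed fails the run):
1. the release button is held down while the carrier is still in the socket (z of button_top in the frame of carrier below 0.0218 m and x of handle in the frame of dock above -0.035 m), for 0.05 s.
2. the carrier has been slid out of the socket, resting on the dock floor (x of handle in the frame of dock below -0.051 m and z of handle in the frame of dock below 0.05 m), for 0.05 s.
3. the carrier has been lifted off the dock (z of handle in the frame of dock above 0.065 m and contact force between carrier and dock below 0.1 N), for 0.1 s.
At the end, for the whole second after the job is handed in: The carrier stands upright and flat (within 0.08 rad) on the floor of the steel tray (handle centre 28 to 38 mm above the tray's underside, within 70 mm of the tray's centre seen from above), at rest and released (horizontal distance between handle and tray below 0.07 m and z of handle in the frame of tray between 0.028 and 0.038 m and angle between handle's own z axis and vertical below 0.08 rad and linear speed of carrier below 0.02 m/s and contact force between the fingers and carrier below 0.1 N); the robot touches nothing.
It fails at once if more than 20 N on the release button (contact force between the fingers and button above 20 N).
It fails at once if the catch dragged against the dock with more than 15 N (contact force between button and dock above 15 N).
It fails at once if the carrier tipped by more than 0.5 rad (angle between handle's own z axis and vertical above 0.5 rad).
It fails at once if a bystander moved by more than 30 mm (distance of any of vial, weight, flask, cup, driver, spool, brush from where it was at the start of the episode above 0.03 m).
It fails at once if the carrier dropped into the tray instead of set down (falling free of the fingers faster than 0.45 m/s, a drop of about 10 mm) (linear speed of carrier above 0.45 m/s and contact force between the fingers and carrier below 0.1 N).
It also fails if it takes over 59 s, if anything falls off the work surface, if the arm or the gripper's body presses on something with over 40 N, if the wrist force passes 120 N, or if a joint passes its speed limit or range.

ROBOT

A 6-joint arm with a two-finger parallel gripper is mounted at the origin on the work surface. World frame = base frame: x ahead of the robot, y to its left, z up, the work surface at z = 0. Lengths are in mm, angles in rad, forces in N, time in s.
With the tool pointing down it reaches from about 275 to 1000 mm from the base axis. Payload 8.4 kg.
Tool frame: the origin (TCP) lies at the very end of the fingers, on their centre line; the grasp point (between the pads) lies 19 mm behind it; z points along the fingers, x is the direction in which the jaws open and shut, and the axes are right-handed (so a half turn about z gives the same grasp; the last joint's range is limited). The gripper opens to 85 mm and grips with 20 to 120 N. Pads are 22 mm wide; open, the fingers measure 114 mm over their backs; the gripper's body (76 mm by 85 mm) begins 54 mm behind the grasp point. The pads swing forward as they close: fully open they stand 13 mm farther back than shut.
Start: joints at [-1.344, 0.353, 1.633, -0, 1.155, -0.002], TCP at [141.754, -608.715, 231.281] pointing down, gripper open.
Joint ranges: [-2.63, 2.63], [-0.92, 2.1], [0.06, 2.66], [-1.3, 4.44], [0, 2.69], [-3.02, 3.02]. Speed limits (rad/s): [2.22, 2.22, 2.79, 3.14, 3.14, 3.14].

INTERFACE

Orientations are given as [roll, pitch, yaw] about the fixed x, y, z axes, in that order (R = Rz(yaw) Ry(pitch) Rx(roll)).
In Python, from rig import sense, grab_frame, calibration, sign_off gives the robot as it stands.
- The arm moves only by the tool servo_tool, never from a script. Its argument "series" is one flat list of numbers, 4 for each row, row after row: the shift along the world's x, y, z in m, then the turn about the world's z in degrees. In form: [x, y, z, yaw, x, y, z, yaw, ...]. A call has 1 to 8 rows; each row shifts and turns the commanded pose from where the row before left it; what a row does not reach is not made up. A row lasts 1/12 s, in which the tool goes at most 41.7 mm and 7.16 degrees, less where a joint would pass 70% of its speed; a pose out of reach is approached as far as the arm can. A call is refused whole if a number of a shift passes 0.0417 or a number of a turn 7.16, either way. A call with a gripper value outside its range is refused whole. "gripper" is the finger opening in m, from 0 to 0.0854, set as the call begins (left out, the last holds). The fingers move at their own pace and stop on an object; "newtons" is the grip in N (left out, the last holds). Time passes only in rows, so rows that do not move let the fingers close. It gives the time, the measured TCP pose, the force and the opening at its end, in the units of the state.
- sense(): the state, without advancing time (a new reading comes with each control period).
- grab_frame(name): name is "scene" or "top" or "wrist"; returns the picture (384x512x3 uint8, blue, green, red); there is no depth.
- calibration(name): a dict with "fx", "fy", "cx", "cy" (pixels), "distortion" ([k1, k2, p1, p2, k3] as OpenCV has them; the pictures are not rectified), "rvec" (rotation vector, rad) and "tvec" (3), from world to camera coordinates, as OpenCV has them. Camera axes: x right, y down, z forward; pixel columns grow to the right and rows downward; lengths in mm; the calibration is good to about 2 mm. A picture is of the moment at which its call begins: read the wrist's pose just before it. calibration takes no time and is no camera call; for the wrist camera it gives the pose at the moment of the call.
- sign_off(): hands the job in, once; it reports no verdict.
The state is a dict: "clock": time; "qpos": joint angles; "qvel": joint speeds; "joint_efforts": joint torques, N m; "eef_pos": TCP position; "tcp_rot": TCP orientation; "contact_force": force on the tool from outside, world axes, zero at the start; "wrist_torque": the same for the moment, N m; "opening": opening from 0.0 (shut) to 1.0 (fully open).
Only numpy, scipy, OpenCV 4.12 (cv2) and the standard library are available. Lean on these libraries where they do the work, as an engineer would, in place of code of your own. Each camera call takes 0.05 s, during which the arm holds its last target. There are 200 camera calls.

## Working session

There is one attempt and no reset: what is moved stays moved. The work goes in short steps, Python scripts to look and compute and a tool call to move; the robot and the scene stay as the last step left them, time stands still between calls to the robot, and variables do not carry over. Pictures are saved under pics/ and viewed, about 8 in all and at most 12, crops included, and the job is handed in when it is done.

Besides the shell and the picture viewer there is one more tool, called after "Call:" as name(argument=value, ...), one argument or row to a line, values as JSON. servo_tool: Moves the arm, as the interface text tells. Its arguments: {"type":"object","properties":{"series":{"type":"array"},"gripper":{"type":"number"},"newtons":{"type":"number"}},"required":["series"]}

```bash
mkdir -p pics; python3 - <<'E'
from rig import *
import cv2
print(sense())
for n in("top","scene"):
    cv2.imwrite(f"pics/{n}0.png",grab_frame(n)); print(n,calibration(n))
E
```

```text
{'clock': 0.0, 'qpos': array([-1.34439365e+00,  3.53639345e-01,  1.63416986e+00,  4.14790344e-06,
        1.15519952e+00, -2.36903693e-03]), 'qvel': array([ 0.00067275,  0.00139058, -0.00217695, -0.00129723,  0.00108743,
        0.00210932]), 'joint_efforts': array([ 2.92305034e-03, -6.05246258e+01, -3.42063296e+01,  9.55900873e-05,
        9.47721797e-03, -1.61426482e-05]), 'eef_pos': array([ 141.64698675, -608.22727123,  230.55189589]), 'tcp_rot': array([-3.14158551e+00,  1.41606461e-03, -1.34202628e+00]), 'contact_force': array([-0.44300396, -1.01188557,  0.08296029]), 'wrist_torque': array([0.0127155 , 0.02410392, 0.05738089]), 'opening': 0.9992684402081302}
top {'fx': 407.38451492648124, 'fy': 407.38451492648124, 'cx': 255.97862566710418, 'cy': 190.38031987601565, 'distortion': array([-0.0372363,  0.       ,  0.       ,  0.       ,  0.       ]), 'rvec': array([ 2.11561201, -2.14970222,  0.16526633]), 'tvec': array([  2.18148812, 522.13881139, 970.43382895])}
scene {'fx': 447.9273666399466, 'fy': 447.9273666399466, 'cx': 254.2163516030348, 'cy': 190.4928406157003, 'distortion': array([-0.17850898,  0.        ,  0.        ,  0.        ,  0.        ]), 'rvec': array([ 1.83272999,  1.2569535 , -0.66139987]), 'tvec': array([-186.39051582, -218.76504603, 1429.18903289])}
```

View pics/top0.png

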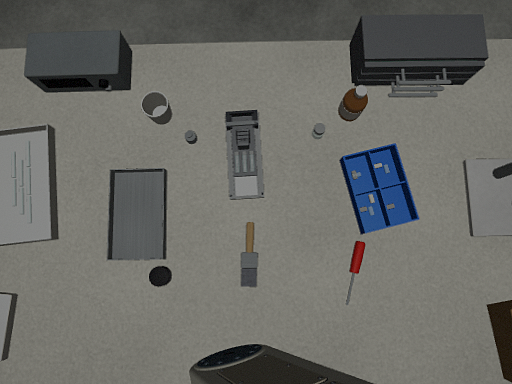

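View pics/scene0.png

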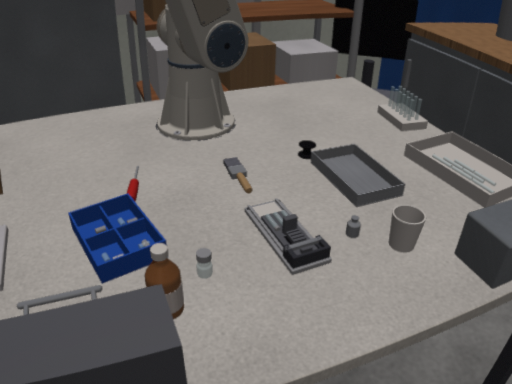

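```bash
cat > h.py <<'E'
import numpy as np, cv2
from rig import *
def ray(c,px,z):
    K=np.array([[c["fx"],0,c["cx"]],[0,c["fy"],c["cy"]],[0,0,1]])
    u=cv2.undistortPoints(np.array(px,float).reshape(-1,1,2),K,c["distortion"]).reshape(-1,2)
    R=cv2.Rodrigues(c["rvec"])[0]; C=-R.T@c["tvec"]
    d=np.c_[u,np.ones(len(u))]@R
    return C+d*((z-C[2])/d[:,2])[:,None]
def proj(c,P):
    K=np.array([[c["fx"],0,c["cx"]],[0,c["fy"],c["cy"]],[0,0,1]])
    return cv2.projectPoints(np.array(P,float).reshape(-1,1,3),c["rvec"],c["tvec"],K,c["distortion"])[0].reshape(-1,2)
E
python3 - <<'E'
from h import *
im=cv2.imread("pics/top0.png"); c=calibration("top")
cv2.imwrite("pics/c1.png",cv2.resize(im[100:270,100:275],None,fx=3.5,fy=3.5,interpolation=cv2.INTER_CUBIC))
print(ray(c,[[226,111],[257,111],[264,198],[229,199]],12).round(0))
print(ray(c,[[110,169],[166,169],[165,260],[108,260]],35).round(0))
w=calibration("wrist");R=cv2.Rodrigues(w["rvec"])[0];print(w,-R.T@w["tvec"],R)
E
```

```text
[[742.  70.  12.]
 [740. -12.  12.]
 [507. -26.  12.]
 [506.  63.  12.]]
[[585. 365.  35.]
 [582. 221.  35.]
 [354. 219.  35.]
 [356. 361.  35.]]
{'fx': 311.30513512368833, 'fy': 311.30513512368833, 'cx': 254.1864041395314, 'cy': 190.34078601839897, 'distortion': array([-0.0329773,  0.       ,  0.       ,  0.       ,  0.       ]), 'rvec': array([-2.27889349,  1.8106875 ,  0.25745708]), 'tvec': array([-624.25296617,  -34.83103364,  378.09242315])} [ 210.79431774 -592.24732786  372.38112918] [[ 2.25900127e-01 -9.74150127e-01 -8.14505282e-04]
 [-9.35768398e-01 -2.17231849e-01  2.77754979e-01]
 [-2.70751985e-01 -6.19826968e-02 -9.60651606e-01]]
```

View pics/c1.png

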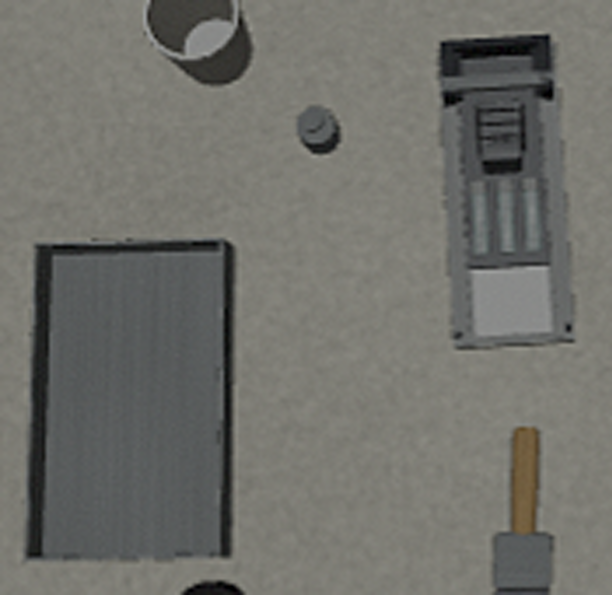

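The top view shows the dock (crop px 445–574, 37–347), with its +x pointing away from the robot. The tray is on the +y side (crop px 28–232, 240–557) and nearly axis-aligned. The weight lies between the two. Next I'll move the wrist camera over the dock with the fingers shut.

Call:
servo_tool(
  series=[0.03,0.04,0,-1,0.03,0.04,0,-1,0.03,0.04,0,-1,0.03,0.04,0,-1,0.03,0.04,0,-1,0.03,0.04,0,-1,0.03,0.04,0,-1,0.03,0.04,0,-1],
  gripper=0,
)

```text
clock: 0.77
eef_pos: [342.3, -340.2, 231.2]
tcp_rot: [3.142, 0.0, -1.483]
contact_force: [1.0, -0.1, 0.4]
opening: 0.001
```

Call:
servo_tool(
  series=[0.028,0.04,0,-1,0.028,0.04,0,-1,0.028,0.04,0,-1,0.028,0.04,0,-1,0.028,0.04,0,-1,0.028,0.04,0,0,0.028,0.04,0,0,0.02,0.04,0,0],
)

```text
clock: 1.43
eef_pos: [529.0, -64.0, 231.2]
tcp_rot: [-3.141, -0.0, -1.569]
contact_force: [0.6, 0.2, -0.0]
opening: -0.003
```

Call:
servo_tool(
  series=[0,0,0,0,0,0,0,0,0,0,0,0,0,0,0,0],
)

```text
clock: 1.77
eef_pos: [527.0, -66.6, 231.0]
tcp_rot: [3.141, -0.0, -1.57]
contact_force: [0.1, -0.4, -0.1]
opening: 0.0
```

```bash
python3 - <<'E'
from h import *
s=sense();print(s["clock"],s["eef_pos"],s["tcp_rot"],s["contact_force"],s["opening"])
im=grab_frame("wrist");cv2.imwrite("pics/w1.png",im)
cv2.imwrite("pics/w1b.png",cv2.resize(im,(800,600),interpolation=cv2.INTER_CUBIC))
E
```

```text
1.7667 [526.95715186 -66.63509005 231.03730377] [ 3.14079705e+00 -1.91003551e-04 -1.56966771e+00] [ 0.11347929 -0.38634251 -0.09432548] 6.622946351239723e-05
```

View pics/w1b.png

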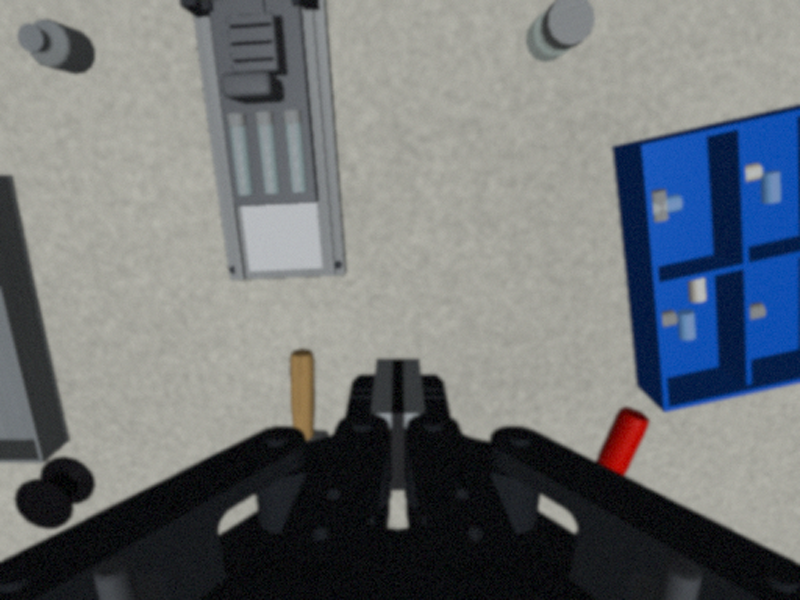

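The wrist view shows the dock at top-centre (800x600 px: front corners about (233,278) and (345,272)), with its handle at (250,85) and its button at (253,42). The view should be a bit further in, so I'll move closer.

Call:
servo_tool(
  series=[0.025,0.022,0,0,0.025,0.022,0,0,0.02,0.02,0,0,0.02,0.01,0,0,0,0,0,0,0,0,0,0,0,0,0,0],
)

```text
clock: 2.4
eef_pos: [616.7, 6.9, 231.0]
tcp_rot: [3.14, -0.0, -1.57]
contact_force: [-0.5, -0.3, -0.5]
opening: -0.001
```

```bash
python3 - <<'E'
from h import *
s=sense();print(s["clock"],s["eef_pos"],s["tcp_rot"],s["contact_force"])
c=calibration("wrist");im=grab_frame("wrist");cv2.imwrite("pics/w2.png",im)
import pickle;pickle.dump(c,open("w2.pkl","wb"))
cv2.imwrite("pics/w2b.png",cv2.resize(im[0:300,130:400],(540,600),interpolation=cv2.INTER_CUBIC))
E
```

```text
2.4 [616.73960285   6.89407199 230.98972997] [ 3.14043298e+00 -2.86501907e-04 -1.57012983e+00] [-0.51327348 -0.3164916  -0.51713543]
```

View pics/w2b.png

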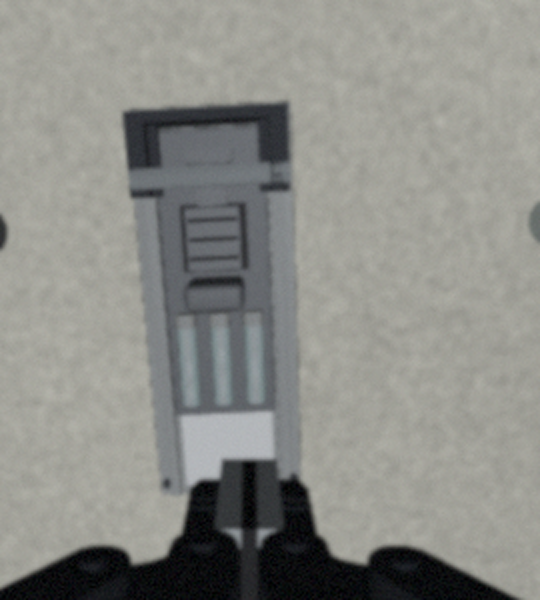

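The handle top is at about crop px (215,296), the button top centre at (214,238), and the bridge at v≈165–195. Converting these to positions.

```bash
python3 - <<'E'
from h import *
import pickle
c=pickle.load(open("w2.pkl","rb"));t=calibration("top")
f=lambda L:[[130+u/2,v/2] for u,v in L]
g=lambda L:[[100+u/3.5,100+v/3.5] for u,v in L]
h=ray(c,f([[187,285],[243,284],[243,306],[188,308]]),62);print("handle",h.round(1).tolist(),h.mean(0))
b=ray(c,f([[182,206],[243,205],[246,270],[185,272]]),36);print("button",b.round(1).tolist(),b.mean(0))
for n,L,z in(("left",[[136,200],[163,492]],17),("right",[[291,192],[299,478]],17),("innerL",[[158,198],[184,490]],17),("white edges",[[180,415],[183,480]],12),("innerR",[[266,192],[275,440]],17),("amp",[[188,315],[188,405]],27),("ampR",[[253,312],[256,405]],27)):
    p=ray(c,f(L),z);d=p[0]-p[1];print(n,p.round(1).tolist(),np.degrees(np.arctan2(d[1],d[0])))
for n,L,z in(("plateend",[[178,411],[274,411]],22),("front",[[163,492],[299,478]],12),("handfar",[[187,285],[243,284]],62),("butfar",[[182,206],[243,205]],36),("butnear",[[185,272],[246,270]],36),("ampnear",[[178,407],[264,405]],22)):
    p=ray(c,f(L),z);d=p[0]-p[1];print(n,p.round(1).tolist(),np.degrees(np.arctan2(-d[0],d[1])))
d=ray(t,g([[457,347],[574,342]]),14);print("dock front top cam",d,d.mean(0))
h=ray(t,g([[36,243],[231,240],[231,556],[27,558]]),35);print("tray",h.round(1).tolist(),h.mean(0))
E
```

```text
handle [[647.3, 37.5, 62.0], [647.7, 9.7, 62.0], [636.7, 9.7, 62.0], [635.7, 37.3, 62.0]] [641.85179814  23.5608496   62.        ]
button [[685.1, 41.6, 36.0], [685.5, 9.8, 36.0], [651.9, 8.2, 36.0], [650.8, 41.0, 36.0]] [668.32077538  25.14321225  36.        ]
left [[688.2, 68.8, 17.0], [511.8, 60.6, 17.0]] 2.6475466337558067
right [[692.3, -16.4, 17.0], [521.3, -24.6, 17.0]] 2.7310559798394385
innerL [[689.2, 56.6, 17.0], [513.2, 47.4, 17.0]] 3.004211312882515
white edges [[561.2, 48.9, 12.0], [517.7, 48.4, 12.0]] 0.6853383039278406
innerR [[692.3, -2.7, 17.0], [546.8, -9.3, 17.0]] 2.5916685707369655
amp [[625.9, 40.9, 27.0], [572.7, 42.3, 27.0]] -1.5546357443165741
ampR [[627.6, 4.4, 27.0], [572.7, 2.5, 27.0]] 1.9311728549660077
plateend [[567.3, 48.9, 22.0], [567.2, -8.3, 22.0]] -0.025063247809778876
front [[509.3, 61.4, 12.0], [519.0, -25.0, 12.0]] 6.416270525362227
handfar [[647.3, 37.5, 62.0], [647.7, 9.7, 62.0]] 0.9665761486615786
butfar [[685.1, 41.6, 36.0], [685.5, 9.8, 36.0]] 0.8310438844724168
butnear [[650.8, 41.0, 36.0], [651.9, 8.2, 36.0]] 1.80603098199151
ampnear [[569.8, 48.8, 22.0], [571.0, -2.3, 22.0]] 1.3788232267559966
dock front top cam [[505.24867407  59.18283855  14.        ]
 [507.51784464 -26.12792526  14.        ]] [506.38325936  16.52745665  14.        ]
tray [[583.7, 364.3, 35.0], [583.3, 221.4, 35.0], [357.0, 216.9, 35.0], [357.3, 361.3, 35.0]] [470.33024811 290.98816969  35.        ]
```

Estimated dock pose: origin (656, 24.5), yaw about 2.6°. Tray centre: (470, 291). I'll move the shut fingertips above the button at about (663, 25) and turn +2.6°.

Call:
servo_tool(
  series=[0.016,0.006,-0.03,0.9,0.016,0.006,-0.03,0.9,0.014,0.006,-0.03,0.8,0,0,-0.03,0,0,0,-0.03,0,0,0,-0.02,0,0,0,0,0,0,0,0,0],
  gripper=0,
  newtons=40,
)

```text
clock: 3.12
eef_pos: [662.4, 25.2, 60.9]
tcp_rot: [3.139, -0.0, -1.525]
contact_force: [0.3, 0.8, 0.5]
opening: -0.0
```

```bash
python3 - <<'E'
from h import *
s=sense();print(s["clock"],s["eef_pos"],s["tcp_rot"],s["contact_force"])
im=grab_frame("wrist");cv2.imwrite("pics/w3.png",im)
cv2.imwrite("pics/w3b.png",cv2.resize(im[60:384,100:410],(574,600),interpolation=cv2.INTER_CUBIC))
E
```

```text
3.1167 [662.42377534  25.21924625  60.86071352] [ 3.13922826e+00 -4.32171155e-05 -1.52461956e+00] [0.33744946 0.77008414 0.49923935]
```

View pics/w3b.png

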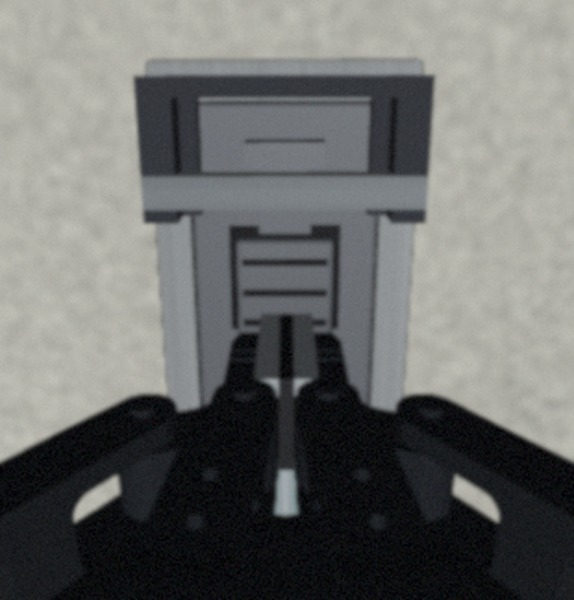

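The view shows the dock square with the tool and the fingertips centred on the button, clear of the bridge. Descending onto it.

Call:
servo_tool(
  series=[0,0,-0.008,0,0,0,-0.008,0,0,0,-0.005,0,0,0,0,0,0,0,0,0],
)

```text
clock: 3.58
eef_pos: [663.4, 26.2, 40.1]
tcp_rot: [3.141, 0.0, -1.523]
contact_force: [0.2, -0.6, 0.3]
opening: -0.001
```

Call:
servo_tool(
  series=[0,0,-0.001,0,0,0,-0.001,0,0,0,0,0],
)

```text
clock: 3.83
eef_pos: [663.7, 26.2, 38.3]
tcp_rot: [-3.141, 0.0, -1.523]
contact_force: [-0.2, 1.2, 0.4]
opening: 0.004
```

Call:
servo_tool(
  series=[0,0,-0.001,0,0,0,0,0,0,0,0,0],
)

```text
clock: 4.08
eef_pos: [663.6, 26.2, 37.3]
tcp_rot: [3.142, -0.0, -1.524]
contact_force: [0.0, -0.8, 0.4]
opening: -0.002
```

Call:
servo_tool(
  series=[0,0,-0.0005,0,0,0,0,0,0,0,0,0],
)

```text
clock: 4.33
eef_pos: [663.7, 26.2, 36.8]
tcp_rot: [-3.142, -0.0, -1.524]
contact_force: [0.9, -0.2, 0.0]
opening: -0.003
```

Call:
servo_tool(
  series=[0,0,-0.001,0,0,0,0,0,0,0,0,0],
)

```text
clock: 4.58
eef_pos: [663.8, 26.2, 36.2]
tcp_rot: [-3.141, 0.0, -1.524]
contact_force: [-0.8, 0.4, 3.7]
opening: -0.0
```

Call:
servo_tool(
  series=[0,0,-0.001,0,0,0,0,0,0,0,0,0],
)

```text
clock: 4.83
eef_pos: [663.8, 26.2, 35.1]
tcp_rot: [-3.141, -0.0, -1.523]
contact_force: [-2.6, 0.2, 5.6]
opening: -0.003
```

Call:
servo_tool(
  series=[0,0,-0.001,0,0,0,0,0,0,0,0,0],
)

```text
clock: 5.08
eef_pos: [663.8, 26.2, 34.2]
tcp_rot: [-3.141, -0.0, -1.524]
contact_force: [-2.0, -0.8, 7.8]
opening: -0.001
```

Call:
servo_tool(
  series=[0,0,-0.001,0,0,0,0,0,0,0,0,0],
)

```text
clock: 5.33
eef_pos: [663.8, 26.2, 33.3]
tcp_rot: [-3.141, -0.0, -1.524]
contact_force: [-2.6, -0.7, 7.8]
opening: -0.0
```

Call:
servo_tool(
  series=[0,0,-0.0005,0,0,0,0,0,0,0,0,0],
)

```text
clock: 5.58
eef_pos: [663.8, 26.2, 32.9]
tcp_rot: [-3.141, 0.0, -1.523]
contact_force: [-1.9, 0.2, 7.9]
opening: -0.002
```

Call:
servo_tool(
  series=[0,0,-0.0004,0,0,0,0,0,0,0,0,0],
)

```text
clock: 5.83
eef_pos: [663.8, 26.2, 32.6]
tcp_rot: [-3.141, 0.0, -1.524]
contact_force: [-2.2, 0.4, 9.0]
opening: -0.004
```

Call:
servo_tool(
  series=[0,0,-0.0002,0,0,0,0,0,0,0,0,0],
)

```text
clock: 6.08
eef_pos: [663.8, 26.2, 32.6]
tcp_rot: [-3.141, 0.0, -1.524]
contact_force: [-3.3, 0.0, 10.5]
opening: -0.005
```

At the stop: 10.5 N and z has stalled at 32.6. I'll add a little preload, then slide gently along the dock's -x.

Call:
servo_tool(
  series=[0,0,-0.0001,0,-0.0005,0,0,0,-0.0005,0,0,0,0,0,0,0],
)

```text
clock: 6.42
eef_pos: [663.8, 26.2, 32.7]
tcp_rot: [-3.139, -0.0, -1.523]
contact_force: [0.2, -0.6, 8.0]
opening: 0.001
```

Call:
servo_tool(
  series=[-0.0005,0,0,0,-0.0005,-0.0001,0,0,0,0,0,0],
)

```text
clock: 6.67
eef_pos: [663.7, 26.1, 33.0]
tcp_rot: [-3.137, 0.0, -1.524]
contact_force: [2.2, -0.4, 8.3]
opening: 0.002
```

Call:
servo_tool(
  series=[0,0,-0.0004,0,0,0,0,0,0,0,0,0],
)

```text
clock: 6.92
eef_pos: [663.7, 26.1, 32.6]
tcp_rot: [-3.137, -0.0, -1.524]
contact_force: [1.5, 0.4, 8.3]
opening: -0.001
```

Call:
servo_tool(
  series=[-0.0005,0,-0.0002,0,-0.0005,0,0,0,0,0,0,0],
)

```text
clock: 7.17
eef_pos: [663.7, 26.2, 32.8]
tcp_rot: [-3.135, -0.0, -1.524]
contact_force: [4.1, -0.1, 7.7]
opening: -0.004
```

Call:
servo_tool(
  series=[0,0,-0.0004,0,0,0,0,0,0,0,0,0],
)

```text
clock: 7.42
eef_pos: [663.7, 26.1, 32.6]
tcp_rot: [-3.135, -0.0, -1.523]
contact_force: [3.0, 0.1, 10.8]
opening: -0.005
```

Call:
servo_tool(
  series=[0,0,-0.0002,0,0,0,0,0,0,0,0,0],
)

```text
clock: 7.67
eef_pos: [663.7, 26.2, 32.5]
tcp_rot: [-3.135, -0.0, -1.524]
contact_force: [2.2, 0.2, 11.4]
opening: -0.002
```

Call:
servo_tool(
  series=[-0.0005,0,-0.0002,0,-0.0005,0,-0.0001,0,0,0,0,0],
)

```text
clock: 7.92
eef_pos: [663.7, 26.2, 32.6]
tcp_rot: [-3.133, -0.0, -1.524]
contact_force: [5.2, 0.4, 11.6]
opening: -0.001
```

Call:
servo_tool(
  series=[-0.0005,0,-0.0002,0,-0.0005,0,-0.0001,0,0,0,0,0],
)

```text
clock: 8.17
eef_pos: [663.5, 26.2, 32.5]
tcp_rot: [-3.132, -0.0, -1.523]
contact_force: [7.6, -0.4, 11.8]
opening: -0.001
```

Call:
servo_tool(
  series=[-0.0005,0,-0.0002,0,-0.0005,0,-0.0001,0,0,0,0,0],
)

```text
clock: 8.42
eef_pos: [663.0, 26.2, 32.6]
tcp_rot: [-3.131, -0.0, -1.523]
contact_force: [7.7, -0.7, 11.8]
opening: -0.001
```

It is moving at about 7.7 N horizontal and 11.8 N down. I'll continue in steps.

Call:
servo_tool(
  series=[-0.0005,0,-0.0001,0,-0.0005,0,0,0,-0.0005,0,0,0,-0.0005,0,0,0],
)

```text
clock: 8.75
eef_pos: [661.1, 26.2, 32.5]
tcp_rot: [-3.13, -0.0, -1.523]
contact_force: [8.2, -0.2, 12.3]
opening: 0.002
```

Call:
servo_tool(
  series=[-0.0005,0,0,0,-0.0005,-0.0001,0,0,-0.0005,0,0,0,-0.0005,0,0,0],
)

```text
clock: 9.08
eef_pos: [659.2, 26.1, 32.5]
tcp_rot: [-3.13, -0.0, -1.524]
contact_force: [8.1, 0.0, 12.4]
opening: -0.001
```

Call:
servo_tool(
  series=[-0.0005,0,0,0,-0.0005,-0.0001,0,0,-0.0005,0,0,0,-0.0005,0,0,0,-0.0005,0,0,0,-0.0005,-0.0001,0,0],
)

```text
clock: 9.58
eef_pos: [656.2, 26.0, 32.5]
tcp_rot: [-3.13, -0.0, -1.524]
contact_force: [7.7, 0.2, 13.7]
opening: 0.004
```

Call:
servo_tool(
  series=[-0.0007,0,0,0,-0.0007,-0.0001,0,0,-0.0007,0,0,0,-0.0007,0,0,0,-0.0007,0,0,0,-0.0007,-0.0001,0,0],
)

```text
clock: 10.08
eef_pos: [652.0, 25.8, 32.5]
tcp_rot: [-3.13, -0.0, -1.524]
contact_force: [7.9, 0.2, 12.4]
opening: -0.003
```

```bash
python3 - <<'E'
from h import *
im=grab_frame("wrist");cv2.imwrite("pics/w4.png",im)
cv2.imwrite("pics/w4b.png",cv2.resize(im[60:384,100:410],(574,600),interpolation=cv2.INTER_CUBIC))
E
```

```text
(no output)
```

View pics/w4b.png

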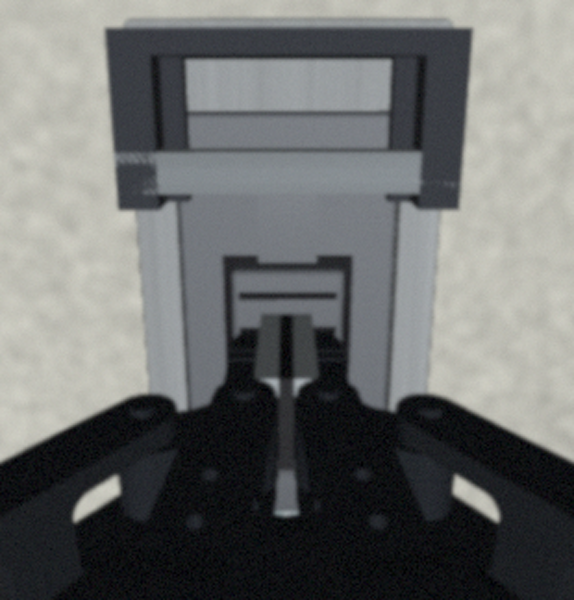

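The carrier is sliding: dock floor is now visible behind the plate (v 57–110). Continuing.

Call:
servo_tool(
  series=[-0.001,0,0,0,-0.001,-0.0001,0,0,-0.001,0,0,0,-0.001,-0.0001,0,0,-0.001,0,0,0,-0.001,-0.0001,0,0],
)

```text
clock: 10.63
eef_pos: [646.1, 25.5, 32.5]
tcp_rot: [-3.13, -0.0, -1.524]
contact_force: [8.5, 1.1, 13.6]
opening: -0.001
```

Call:
servo_tool(
  series=[-0.001,0,0,0,-0.001,-0.0001,0,0,-0.001,0,0,0,-0.001,-0.0001,0,0,-0.001,0,0,0,-0.001,-0.0001,0,0],
)

```text
clock: 11.13
eef_pos: [640.1, 25.2, 32.5]
tcp_rot: [-3.13, -0.0, -1.524]
contact_force: [7.6, 0.7, 13.1]
opening: -0.006
```

Call:
servo_tool(
  series=[-0.001,0,0,0,-0.001,-0.0001,0,0,-0.001,0,0,0,-0.001,-0.0001,0,0,-0.001,0,0,0,-0.001,-0.0001,0,0],
)

```text
clock: 11.63
eef_pos: [634.2, 24.9, 32.5]
tcp_rot: [-3.13, -0.0, -1.524]
contact_force: [8.8, 0.7, 13.5]
opening: -0.002
```

Call:
servo_tool(
  series=[-0.001,0,0,0,-0.001,-0.0001,0,0,-0.001,0,0,0,-0.001,-0.0001,0,0,-0.001,0,0,0,-0.001,-0.0001,0,0],
)

```text
clock: 12.13
eef_pos: [628.2, 24.6, 32.5]
tcp_rot: [-3.13, -0.0, -1.523]
contact_force: [8.4, 0.4, 13.6]
opening: 0.0
```

Call:
servo_tool(
  series=[-0.001,0,0,0,-0.001,-0.0001,0,0,-0.001,0,0,0,-0.001,-0.0001,0,0,-0.001,0,0,0,-0.001,-0.0001,0,0],
)

```text
clock: 12.63
eef_pos: [622.3, 24.3, 32.5]
tcp_rot: [-3.13, -0.0, -1.523]
contact_force: [8.0, 0.4, 14.5]
opening: 0.002
```

Call:
servo_tool(
  series=[-0.001,0,0,0,-0.001,-0.0001,0,0,-0.001,0,0,0,-0.001,-0.0001,0,0,-0.001,0,0,0,-0.001,-0.0001,0,0,0,0,0,0,0,0,0,0],
)

```text
clock: 13.3
eef_pos: [616.2, 24.0, 32.5]
tcp_rot: [-3.13, -0.0, -1.524]
contact_force: [7.2, -0.5, 15.5]
opening: -0.004
```

Call:
servo_tool(
  series=[0,0,0.004,0,0,0,0.01,0,0,0,0.02,0,0,0,0.02,0,0,0,0.02,0,0,0,0.02,0,0,0,0,0,0,0,0,0],
  gripper=0,
)

```text
clock: 13.97
eef_pos: [610.8, 23.8, 124.3]
tcp_rot: [-3.14, -0.0, -1.524]
contact_force: [-0.1, 0.2, -0.2]
opening: -0.001
```

```bash
python3 - <<'E'
from h import *
import pickle
s=sense();print(s["eef_pos"],s["tcp_rot"])
pickle.dump(calibration("wrist"),open("w5.pkl","wb"));im=grab_frame("wrist");cv2.imwrite("pics/w5.png",im)
cv2.imwrite("pics/w5b.png",cv2.resize(im[84:384,120:390],(540,600),interpolation=cv2.INTER_CUBIC))
t=grab_frame("top");cv2.imwrite("pics/t5.png",t)
cv2.imwrite("pics/t5b.png",cv2.resize(t[90:270,100:275],None,fx=3.3,fy=3.3,interpolation=cv2.INTER_CUBIC))
E
```

```text
[610.76150064  23.76194133 124.34784261] [-3.14005132e+00 -1.19538791e-05 -1.52354378e+00]
```

View pics/w5b.png

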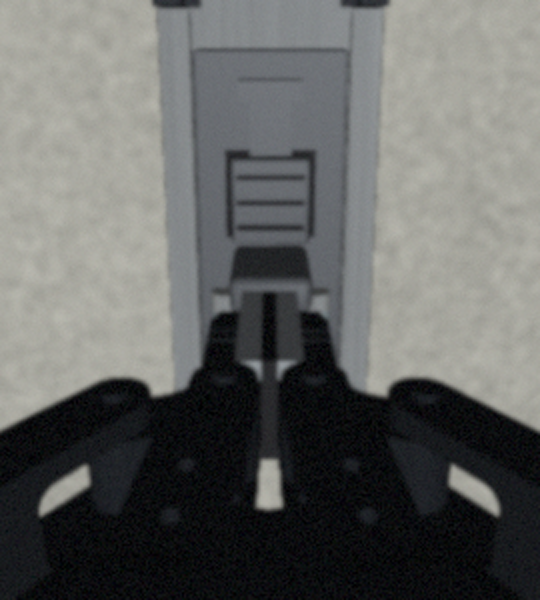

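The carrier is fully out (plate end at v≈49, clear of the cheeks at v<8). Locating the handle.

```bash
python3 - <<'E'
from h import *
import pickle
c=pickle.load(open("w5.pkl","rb"))
f=lambda L:[[120+u/2,84+v/2] for u,v in L]
print("plate end (+85 from handle)",ray(c,f([[193,49],[348,49]]),22).round(1).tolist())
print("button far(+45)",ray(c,f([[232,156],[309,156]]),36).round(1).tolist())
print("handle far top (+7)",ray(c,f([[233,280],[310,280]]),62).round(1).tolist())
E
```

```text
plate end (+85 from handle) [[674.7, 55.6, 22.0], [677.4, -3.3, 22.0]]
button far(+45) [[636.8, 38.8, 36.0], [638.1, 10.0, 36.0]]
handle far top (+7) [[597.5, 35.8, 62.0], [598.8, 8.7, 62.0]]
```

View pics/t5b.png

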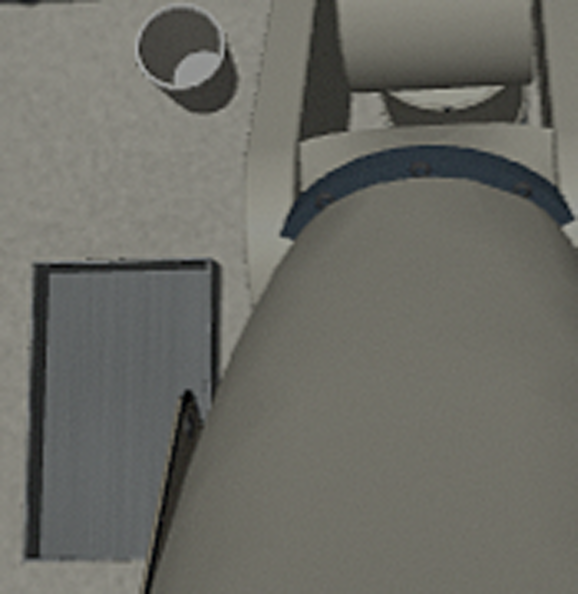

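The handle centre is at (591.3, 22.3), dock x about -65, with carrier yaw still 2.6°. Opening and straddling the handle across its 30 mm.

Call:
servo_tool(
  series=[-0.01,-0.001,0,0,-0.0095,-0.0005,0,0,0,0,0,0,0,0,-0.02,0,0,0,-0.02,0,0,0,-0.01,0,0,0,0,0],
  gripper=0.058,
)

```text
clock: 14.65
eef_pos: [588.8, 22.2, 70.9]
tcp_rot: [3.137, 0.0, -1.524]
contact_force: [-0.3, -0.3, -0.1]
opening: 0.678
```

Call:
servo_tool(
  series=[0,0,-0.01,0,0,0,-0.01,0,0,0,-0.01,0,0,0,-0.01,0,0,0,0,0,0,0,0,0],
)

```text
clock: 15.15
eef_pos: [590.4, 22.2, 32.6]
tcp_rot: [3.14, 0.0, -1.524]
contact_force: [-0.7, 0.5, -0.1]
opening: 0.682
```

```bash
python3 - <<'E'
from h import *
s=sense();print(s["eef_pos"],s["contact_force"],s["opening"])
im=grab_frame("wrist")
cv2.imwrite("pics/w6b.png",cv2.resize(im[84:384,120:390],(540,600),interpolation=cv2.INTER_CUBIC))
E
```

```text
[590.40172464  22.23744004  32.57654672] [-0.73494035  0.53411836 -0.11785693] 0.6823346993435567
```

View pics/w6b.png

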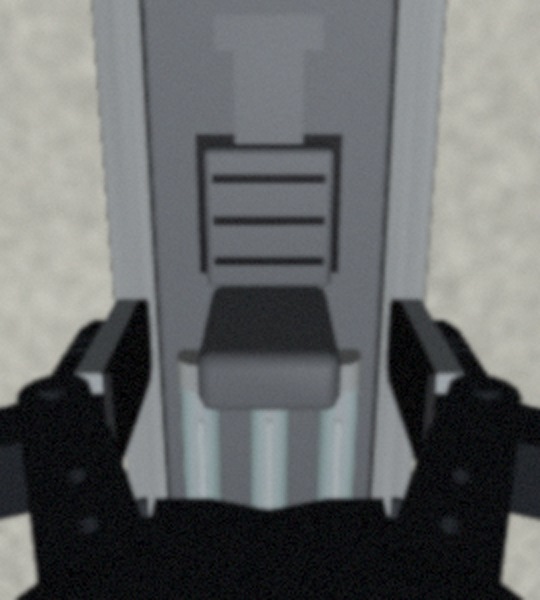

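The pads straddle the handle symmetrically (pads at u≈120 and u≈420, handle at 200–338). I'll raise 2 mm to clear the ampoules and grip.

Call:
servo_tool(
  series=[0,0,0.002,0,0,0,0,0,0,0,0,0,0,0,0,0,0,0,0,0,0,0,0,0,0,0,0,0,0,0,0,0],
  gripper=0.01,
  newtons=50,
)

```text
clock: 15.87
eef_pos: [591.7, 22.3, 36.4]
tcp_rot: [-3.14, 0.0, -1.524]
contact_force: [-0.8, 1.3, 6.4]
opening: 0.34
```

Call:
servo_tool(
  series=[0,0,0.001,0,0,0,0.002,0,0,0,0.002,0,0,0,0,0],
)

```text
clock: 16.2
eef_pos: [590.9, 22.2, 40.6]
tcp_rot: [3.142, -0.0, -1.523]
contact_force: [0.4, -0.2, -1.7]
opening: 0.338
```

Call:
servo_tool(
  series=[0,0,0.005,0,0,0,0.01,0,0,0,0.015,0,0,0,0.02,0,0,0,0.02,0,0,0,0.015,0,0,0,0.005,0,0,0,0,0],
)

```text
clock: 16.87
eef_pos: [592.0, 22.3, 132.3]
tcp_rot: [-3.138, -0.0, -1.524]
contact_force: [-0.2, 0.2, -3.7]
opening: 0.342
```

The carrier is lifted (wrist force −3.7 N, opening stable). Moving across to the tray at (466, 291).

Call:
servo_tool(
  series=[-0.004,0.008,0,-0.2,-0.007,0.016,0,-0.2,-0.01,0.022,0,-0.2,-0.011,0.024,0,-0.2,-0.011,0.024,0,-0.2,-0.011,0.024,0,-0.2,-0.011,0.024,0,-0.2,-0.011,0.024,0,-0.2],
)

```text
clock: 17.53
eef_pos: [512.9, 189.4, 129.0]
tcp_rot: [3.139, -0.001, -1.552]
contact_force: [0.5, -0.1, -2.4]
opening: 0.341
```

Call:
servo_tool(
  series=[-0.011,0.024,0,0,-0.011,0.024,0,0,-0.011,0.022,0,0,-0.009,0.017,0,0,-0.005,0.01,0,0,-0.003,0.006,0,0,0,0,0,0,0,0,0,0],
)

```text
clock: 18.2
eef_pos: [464.8, 290.8, 130.0]
tcp_rot: [3.141, -0.001, -1.551]
contact_force: [0.5, 0.0, -2.3]
opening: 0.343
```

```bash
python3 - <<'E'
from h import *
s=sense();print(s["clock"],s["eef_pos"],s["tcp_rot"],s["contact_force"],s["opening"])
im=grab_frame("wrist")
cv2.imwrite("pics/w7b.png",cv2.resize(im,(800,600),interpolation=cv2.INTER_CUBIC))
E
```

```text
18.2 [464.80222693 290.83209285 129.95220737] [ 3.14103908e+00 -7.06056803e-04 -1.55099065e+00] [ 0.54367731  0.01704816 -2.2928526 ] 0.3427814989227873
```

View pics/w7b.png

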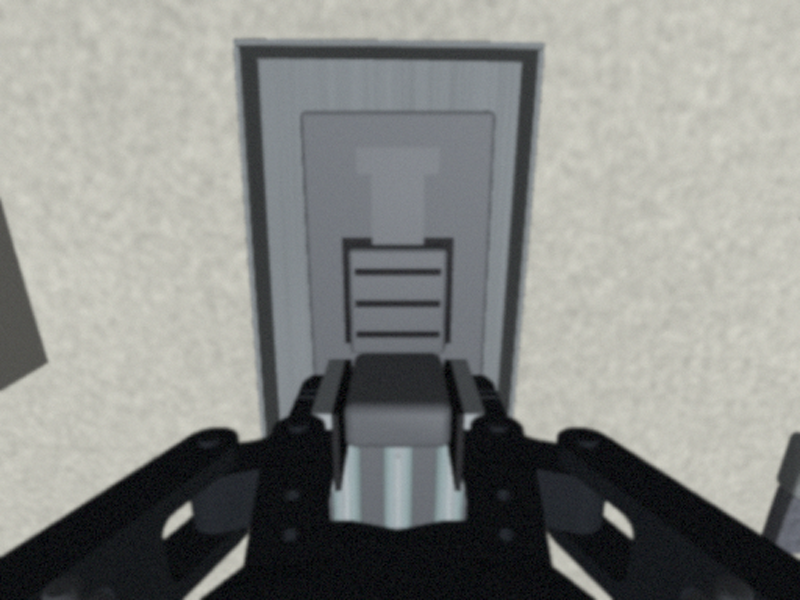

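The carrier is centred above the tray and level. Lowering, slowing before contact.

Call:
servo_tool(
  series=[0,0,-0.008,0,0,0,-0.015,0,0,0,-0.018,0,0,0,-0.018,0,0,0,-0.013,0,0,0,-0.008,0,0,0,-0.003,0,0,0,0,0],
)

```text
clock: 18.92
eef_pos: [464.9, 290.6, 46.7]
tcp_rot: [3.141, -0.001, -1.552]
contact_force: [-0.2, 0.4, -3.2]
opening: 0.341
```

Call:
servo_tool(
  series=[0,0,-0.003,0,0,0,-0.003,0,0,0,-0.003,0,0,0,-0.002,0,0,0,0,0,0,0,0,0],
)

```text
clock: 19.42
eef_pos: [464.9, 291.3, 36.4]
tcp_rot: [-3.142, 0.0, -1.551]
contact_force: [-0.8, 0.0, -3.0]
opening: 0.338
```

Call:
servo_tool(
  series=[0,0,-0.002,0,0,0,-0.002,0,0,0,-0.001,0,0,0,-0.001,0,0,0,0,0,0,0,0,0],
)

```text
clock: 19.92
eef_pos: [464.9, 291.2, 30.3]
tcp_rot: [3.141, -0.0, -1.551]
contact_force: [0.0, 0.4, -2.4]
opening: 0.342
```

Call:
servo_tool(
  series=[0,0,-0.001,0,0,0,-0.001,0,0,0,0,0],
)

```text
clock: 20.17
eef_pos: [464.9, 291.2, 28.2]
tcp_rot: [3.141, -0.0, -1.551]
contact_force: [-0.1, 0.0, -3.0]
opening: 0.339
```

Call:
servo_tool(
  series=[0,0,-0.001,0,0,0,0,0],
)

```text
clock: 20.33
eef_pos: [465.1, 291.3, 27.4]
tcp_rot: [-3.141, 0.0, -1.551]
contact_force: [-0.6, -0.4, -1.7]
opening: 0.341
```

Call:
servo_tool(
  series=[0,0,-0.0007,0,0,0,0,0,0,0,0,0],
)

```text
clock: 20.58
eef_pos: [465.0, 291.4, 27.3]
tcp_rot: [-3.141, 0.0, -1.551]
contact_force: [-2.6, -0.9, 6.9]
opening: 0.34
```

Call:
servo_tool(
  series=[0,0,-0.0005,0,0,0,0,0,0,0,0,0],
)

```text
clock: 20.83
eef_pos: [465.1, 291.3, 27.3]
tcp_rot: [-3.141, 0.0, -1.551]
contact_force: [-4.8, -2.2, 13.3]
opening: 0.342
```

Seated: the force is rising at z 27.3. Releasing and backing off straight up.

Call:
servo_tool(
  series=[0,0,0,0,0,0,0,0,0,0,0,0,0,0,0,0,0,0,0,0],
  gripper=0.056,
)

```text
clock: 21.25
eef_pos: [464.9, 291.3, 26.1]
tcp_rot: [3.142, -0.0, -1.551]
contact_force: [-0.7, -0.6, -0.3]
opening: 0.652
```

Call:
servo_tool(
  series=[0,0,0.005,0,0,0,0.01,0,0,0,0.02,0,0,0,0.03,0,0,0,0.03,0,0,0,0.03,0,0,0,0.03,0,0,0,0,0],
)

```text
clock: 21.92
eef_pos: [467.8, 293.1, 188.0]
tcp_rot: [-3.133, 0.005, -1.551]
contact_force: [0.2, 0.1, 1.0]
opening: 0.657
```

Call:
servo_tool(
  series=[-0.02,-0.03,0.02,0,-0.02,-0.03,0.02,0,-0.02,-0.03,0,0,0,-0.03,0,0,0,-0.03,0,0,0,0,0,0,0,0,0,0],
)

```text
clock: 22.5
eef_pos: [404.9, 140.2, 221.8]
tcp_rot: [-3.141, 0.0, -1.554]
contact_force: [-0.4, 0.1, 0.1]
opening: 0.659
```

```bash
python3 - <<'E'
from h import *
s=sense();print(s["clock"],s["eef_pos"],s["contact_force"],s["opening"])
a=grab_frame("scene")[80:290,180:480];b=grab_frame("wrist")
cv2.imwrite("pics/e.png",np.vstack([cv2.resize(a,(420,294),interpolation=cv2.INTER_CUBIC),cv2.resize(b,(420,300))]))
E
```

```text
22.5 [404.90444515 140.22451499 221.84110328] [-0.36560902  0.07721249  0.08980958] 0.658810895477605
```

View pics/e.png

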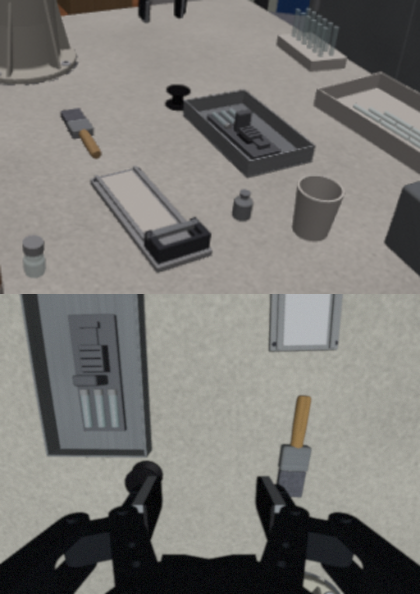

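The carrier lies flat on the tray floor with its handle near the middle, the dock is empty, and the spool, weight, cup, brush and jar all stand in place. Handing in.

```bash
python3 -c "
from rig import *
print(sign_off())"
```

```text
the job is handed in; nothing more can be done
None
```

The carrier is out of the dock and resting on the tray floor, and the job is handed in. `sign_off` gave no verdict.

- **Release and slide:** I pressed the button to its stop with shut fingertips. The vertical force read 10–15.5 N throughout. I slid the carrier about 48 mm out along the dock axis with a steady 8 N or so of horizontal force, and saw no jump from the catch.
- **Lift:** I measured the handle at dock x of about -65 mm, then gripped it across its 30 mm width and lifted it level.
- **Set-down:** I carried it over and lowered it to contact at about 13 N, with the handle about 5 mm from my measured tray centre. Then I released it and backed away.

The last pictures showed the carrier flat and upright in the tray, the dock empty and the gripper clear at (405, 140, 222). The wrist force was about zero at 22.5 s. The spool, weight, cup, brush and jar in that view looked undisturbed. The flask and screwdriver were out of frame, but the arm never went near them while low.

- **Unexplained force:** closing the grip gave about 6 N upward on the fingers and raised the arm about 2 mm. The tips may have brushed something as they swung forward. I did not find the cause, and nothing looked disturbed afterwards.
- **Button rise:** early in the push, before the carrier moved, the button rose about 0.4 mm as the arm flexed. That was within the 0.8 mm allowed, and I corrected it.

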